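Put the finished bangle on display and shut the push-latch drawer

ROBOT

A 7-joint arm with a two-finger parallel gripper is mounted at the origin on the work surface. World frame = base frame: x ahead of the robot, y to its left, z up, the work surface at z = 0. Lengths are in m, angles in rad, forces in N, time in s.
With the tool pointing down it reaches from about 0.425 to 0.875 m from the base axis. Payload 4.7 kg.
Tool frame: the origin (TCP) lies on the front face of the gripper's body, between the roots of the fingers; the fingertips stand 73 mm ahead of it and the grasp point (between the pads) lies 54 mm ahead of it; z points along the fingers, y is the line along which they close (so a half turn about z gives the same grasp; the last joint's range is limited). The gripper opens to 85 mm and grips with 20 to 120 N. Pads are 22 mm wide; open, the fingers measure 114 mm over their backs; the gripper's body (76 mm by 85 mm) begins 54 mm behind the grasp point. The pads swing forward as they close: fully open they stand 13 mm farther back than shut.
Start: joints at [1.143, 0.321, -0.07, 1.45, 0.023, 1.371, -0.057], TCP at [0.278, -0.588, 0.304] pointing down, gripper open.
Joint ranges: [-2.86, 2.86], [-0.3, 2.09], [-1.38, 1.24], [0.06, 2.45], [-1.56, 4.7], [0.09, 2.05], [-2.69, 2.69]. Speed limits (rad/s): [2.57, 2.57, 3.14, 3.14, 3.14, 3.14, 3.14].

INTERFACE

Orientations are given as a unit quaternion [w, x, y, z].
In Python, from plant import env gives the robot as it stands.
- The arm moves only by the tool arm_command, never from a script. Its argument "plan" is a list of rows, each an object with "travel": the shift along the tool's x, y, z in mm, a list of three; "turn": the turn about the tool's z in degrees; "fingers": the finger opening in mm, from 0 to 85.4. In form: [{"travel": [x, y, z], "turn": turn, "fingers": fingers}, ...]. A call has 1 to 5 rows; each row is the pose to reach, as a shift and turn from the pose commanded when the call began, along the tool's axes at that moment; what a row does not reach only later rows make up. A row lasts 1/12 s, in which the tool goes at most 41.7 mm and 7.16 degrees, less where a joint would pass 70% of its speed; a pose out of reach is approached as far as the arm can. A call with a gripper value outside its range is refused whole. The fingers move at their own pace and stop on an object; "newtons" is the grip in N (left out, the last holds). Time passes only in rows, so rows that repeat a pose let the fingers close. It gives the time, the measured TCP pose, the force, the opening and the grip force at its end, in the units of the state.
- env.get_obs(): the state, without advancing time (a new reading comes with each control period).
- env.read_camera(name): name is "side" or "top"; returns the picture (420x560x3 uint8, red, green, blue); there is no depth.
- env.camera_model(name): a dict with "fx", "fy", "cx", "cy" (pixels), "k1" (the pictures are not rectified: a ray, as slopes to the right and down, at radius r is drawn at 1 + k1 r^2 times it, then the intrinsics apply), "R" (3x3) and "t" (3): a world point X has camera coordinates R X + t. Camera axes: x right, y down, z forward; pixel columns grow to the right and rows downward; lengths in m; the calibration is good to about 2 mm. A picture is of the moment at which its call begins. camera_model takes no time and is no camera call.
- env.sign_off(): hands the job in; it is judged then, once.
Trained networks look in the newest picture that a camera, given by its name, has taken for a name from the list of things; names that differ only in an ending like _2 or _b are one class to them, and where a whole thing is asked for, a point or a joint stands for the part that bears it (a point fixed in the world has none). Each returns a list of dicts, best first, with "conf" (0 to 1); they miss things now and then, are a little off and sometimes report something else, mostly with a low value. They report only what shows in the picture. A call takes as long as a camera call. They do not tell look-alikes from the thing itself.
- env.recognise(name, camera): "box" ([left, top, width, height] in pixels, round what is visible of it).
- env.cut_out(name, camera): "pixels" (420x560 bool, what is visible of it) and "box" ([left, top, width, height] in pixels, round what is visible of it).
The state is a dict: "clock": time; "joints": joint angles; "qvel": joint speeds; "effort": joint torques, N m; "eef_pos": TCP position; "orientation": TCP orientation; "wrist_force": force on the tool from outside, world axes, zero at the start; "wrist_torque": the same for the moment, N m; "gripper_width": finger opening in m; "finger_force": force on a finger pad.
Only numpy, scipy, OpenCV 4.12 (cv2) and the standard library are available. Lean on these libraries where they do the work, as an engineer would, in place of code of your own. Each camera call takes 0.05 s, during which the arm holds its last target. There are 200 camera calls.

TASK

Press the coral-fronted drawer so that its push-push latch lets it spring fully open, take the coral bangle out and hang it, without dropping it, on the empty slanted arm of the brass bangle stand (the arm on the robot's side; the far arm already carries a blue one). Then push the empty drawer back in until it latches, and check that it stays shut. Leave the cream drawer shut and the bead jar and thread cone standing where they are.

Things in the scene. Friction and masses are not known exactly. Their poses are not given: they have to be found in the camera images.
- coral_drawer (a joint): Drawer opening, m: 0 shut and latched, 0.115 fully open, -0.0105 pressed in to the stop. Push-push latch: press 9 mm or more past shut, hold in for 0.3 s, then let go: a shut drawer springs out (about 1 s), an open one stays shut. A shallower press changes nothing. Spring 2 N open, 3 N shut; pushing at 0.1 m/s adds 2 N; 6 to 15 N pressed slowly reaches the stop.
- coral_front (a point): Centre of the outer face of the coral drawer's plain front panel (160 mm wide, 58 high, 10 thick, lower edge 8 mm above the table); moves with the drawer. -x points out of the case, the way it opens; y along the panel. Behind the panel the open tray is 140 mm wide, 168 mm long inside; floor 16 mm above the table, side walls 4 mm thick, up to 50 mm.
- coral_case: The fixed wooden case round the coral drawer, 180 mm deep (x), 166 wide (y), 76 high, with a clear top; origin under its centre, open front to its -x. Its front edge lies 22 mm behind the drawer panel's outer face when shut, 137 mm when fully open.
- cream_drawer (a joint): Opening of the cream-fronted drawer in m, an identical module with the same kind of latch; it starts shut (0) and must stay shut: do not press it.
- cream_front (a point): Centre of the outer face of the cream drawer's front panel; sizes and axes as for the coral one.
- bangle_center (a point): Centre of the coral-coloured rigid bangle, a ring of 82 mm outer and 62 mm inner diameter (wall 10 mm), 18 mm wide along its own axis z, 60 g. It starts lying flat in the shut coral drawer, seen through the case's clear top, and rides out with it; fully open, all of it lies in front of the case.
- peg_root (a point): Where the empty arm meets the axis of the stand's upright brass post (16 mm diameter, ball on top to 178 mm), 150 mm above the table. The stand's marble base plate (150 x 100 x 14 mm) is fixed. Axes are the stand's: the empty arm rises to -x; a like arm rises to +x and carries a blue bangle that belongs there.
- peg_tip (a point): Tip of the empty arm: a straight brass bar 10 mm in diameter and 65 mm long from peg_root, rising at 50 degrees above level, free end rounded. A bangle let go with the arm through it slides down the arm and comes to rest hanging upright on the arm's foot and the ball of the post, its centre 0 to 35 mm below peg_root.
- jar_center (a point): Centre of the loose clear bead jar, 50 mm in diameter, 140 mm tall, upright, white cap; this point is 70 mm above its foot.
- cone_center (a point): Centre of the loose teal thread cone, 50 mm in diameter at the foot, tapering, 120 mm tall, upright; this point is 60 mm above its foot.
Not all that is in view belongs to the job. What is shaped like the part that bears peg_root but orange is not meant.

How it is judged:
By the outcome, as a careful person would: the job done as asked, in the order asked, and still so for the second after the job is handed in, with the robot touching nothing.
It also fails if it takes over 69 s, if anything falls off the work surface, if the arm or the gripper's body presses on something with over 40 N, if the wrist force passes 120 N, or if a joint passes its speed limit or range.

## Working session

There is one attempt and no reset: what is moved stays moved. The work goes in short steps, Python scripts to look and compute and a tool call to move; the robot and the scene stay as the last step left them, time stands still between calls to the robot, and variables do not carry over. Pictures are saved under pics/ and viewed, at most 10 in all, crops included, and the job is handed in when it is done.

Besides the shell and the picture viewer there is one more tool, called after "Emit:" as name(argument=value, ...) on one line, values as JSON. arm_command: Moves the arm, as the interface text tells. Its arguments: {"type":"object","properties":{"plan":{"type":"array"},"newtons":{"type":"number"}},"required":["plan"]}

```bash
ls; mkdir -p pics
cat > h.py <<'E'
import numpy as np, cv2
from plant import env
def ray(cam,u,v):
    m=env.camera_model(cam); xd=np.array([(u-m["cx"])/m["fx"],(v-m["cy"])/m["fy"]]); x=xd.copy()
    for _ in range(30): x=xd/(1+m["k1"]*(x@x))
    R=np.array(m["R"]);t=np.array(m["t"]); return -R.T@t, R.T@np.array([x[0],x[1],1])
def atz(cam,u,v,z):
    o,d=ray(cam,u,v); return o+d*(z-o[2])/d[2]
def proj(cam,X):
    m=env.camera_model(cam); c=np.array(m["R"])@np.array(X)+np.array(m["t"]); x=c[:2]/c[2]; x=x*(1+m["k1"]*(x@x))
    return np.array([m["fx"]*x[0]+m["cx"],m["fy"]*x[1]+m["cy"]])
def tri(p1,p2):
    (o1,d1),(o2,d2)=ray("top",*p1),ray("side",*p2)
    d1=d1/np.linalg.norm(d1);d2=d2/np.linalg.norm(d2)
    s=np.linalg.lstsq(np.array([d1,-d2]).T,o2-o1,rcond=None)[0]
    a,b=o1+s[0]*d1,o2+s[1]*d2
    return (a+b)/2,np.linalg.norm(a-b)
def snap(cam,name):
    im=env.read_camera(cam); cv2.imwrite(f"pics/{name}.png",np.ascontiguousarray(im[:,:,::-1])); return im
E
python3 - <<'E'
from h import *
for c in("top","side"):
    snap(c,c+"0")
    m=env.camera_model(c); print(c,-np.array(m["R"]).T@m["t"],np.round(m["R"],2).tolist(),m["fx"])
    for n in ["coral_front","cream_front","bangle_center","peg_root","coral_case","jar_center","cone_center"]:
        print(n,[(np.round(b["box"]).tolist(),round(b["conf"],2)) for b in env.recognise(n,c)][:4])
o=env.get_obs();print(o["clock"],o["eef_pos"],o["orientation"])
E
```

```text
pics
top [0.48105928 0.0639495  1.31248333] [[-0.03, -1.0, -0.03], [-1.0, 0.03, -0.08], [0.08, 0.03, -1.0]] 436.83708373676023
coral_front [([292.0, 194.0, 56.0, 16.0], 0.88)]
cream_front [([385.0, 195.0, 60.0, 10.0], 0.87), ([359.0, 161.0, 22.0, 24.0], 0.74), ([294.0, 198.0, 53.0, 12.0], 0.47)]
bangle_center []
peg_root [([134.0, 169.0, 49.0, 50.0], 0.72), ([190.0, 232.0, 41.0, 64.0], 0.7)]
coral_case [([284.0, 132.0, 67.0, 78.0], 0.68)]
jar_center [([360.0, 161.0, 24.0, 25.0], 0.6), ([285.0, 137.0, 64.0, 75.0], 0.57)]
cone_center [([259.0, 170.0, 17.0, 15.0], 0.73), ([384.0, 193.0, 62.0, 9.0], 0.65)]
side [ 0.20169967 -0.38446599  0.86066543] [[0.77, -0.64, 0.02], [-0.49, -0.6, -0.64], [0.42, 0.48, -0.77]] 420.73711664483784
coral_front [([273.0, 231.0, 56.0, 55.0], 0.92)]
cream_front [([362.0, 308.0, 69.0, 71.0], 0.69)]
bangle_center [([300.0, 246.0, 24.0, 18.0], 0.48), ([358.0, 311.0, 77.0, 74.0], 0.25), ([272.0, 231.0, 58.0, 53.0], 0.22)]
peg_root [([231.0, 119.0, 56.0, 74.0], 0.97), ([166.0, 94.0, 69.0, 79.0], 0.83), ([124.0, 158.0, 82.0, 84.0], 0.77)]
coral_case [([274.0, 183.0, 105.0, 104.0], 0.58)]
jar_center [([357.0, 244.0, 35.0, 50.0], 0.69)]
cone_center [([277.0, 184.0, 19.0, 35.0], 0.85), ([227.0, 121.0, 63.0, 78.0], 0.73)]
0.8 [ 0.27789102 -0.58760935  0.30396234] [ 6.02587172e-05  9.75699292e-01  2.19113870e-01 -1.84688740e-05]
```

View pics/top0.png

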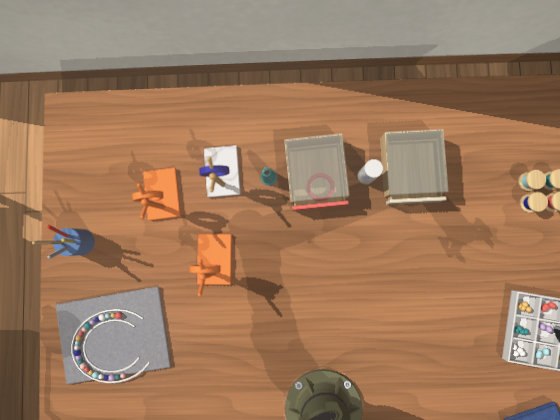

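View pics/side0.png

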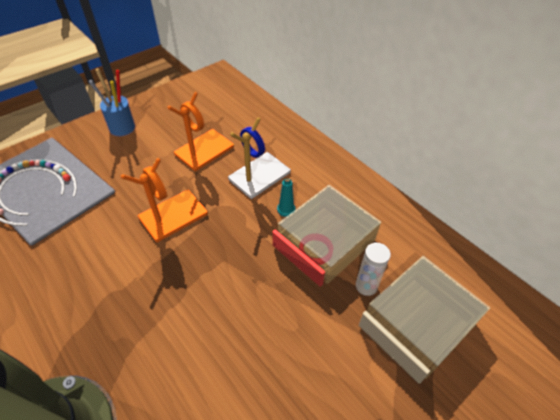

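The top view shows the coral drawer front at about (320,206), with the bangle at (320,186). The marble stand is at (222,171) with the blue bangle at its upper left, the jar at (371,172), the cone at (268,176) and the cream drawer at (415,168). The two orange stands are decoys. I'll enlarge the relevant areas.

Run:
```python
from h import *
t=cv2.imread("pics/top0.png");s=cv2.imread("pics/side0.png")
f=lambda im,x,y,w,h,k:cv2.resize(im[y:y+h,x:x+w],None,fx=k,fy=k,interpolation=cv2.INTER_CUBIC)
a=f(t,190,125,100,75,4); b=f(t,280,125,100,75,4)*1
c=f(s,220,110,100,75,4); d=f(s,265,220,100,75,4)
cv2.imwrite("pics/crop.png",np.vstack([np.hstack([a,b]),np.hstack([c,d])]))
# red front mask
for c,im in(("top",t),("side",s)):
    hsv=cv2.cvtColor(im,cv2.COLOR_BGR2HSV)
    m=cv2.inRange(hsv,(0,150,150),(6,255,255))|cv2.inRange(hsv,(172,150,150),(180,255,255))
    n,l,st,ce=cv2.connectedComponentsWithStats(m)
    for i in range(1,n):
        if st[i,4]>40: 
            pts=np.argwhere(l==i)[:,::-1].astype(np.float32); print(c,st[i],ce[i].round(1),np.round(cv2.boxPoints(cv2.minAreaRect(pts)),1).tolist())
```

```text
side [272 229  53  46 420] [300.  252.1] [[270.70001220703125, 232.60000610351562], [278.0, 223.8000030517578], [329.29998779296875, 266.6000061035156], [322.0, 275.3999938964844]]
```

View pics/crop.png

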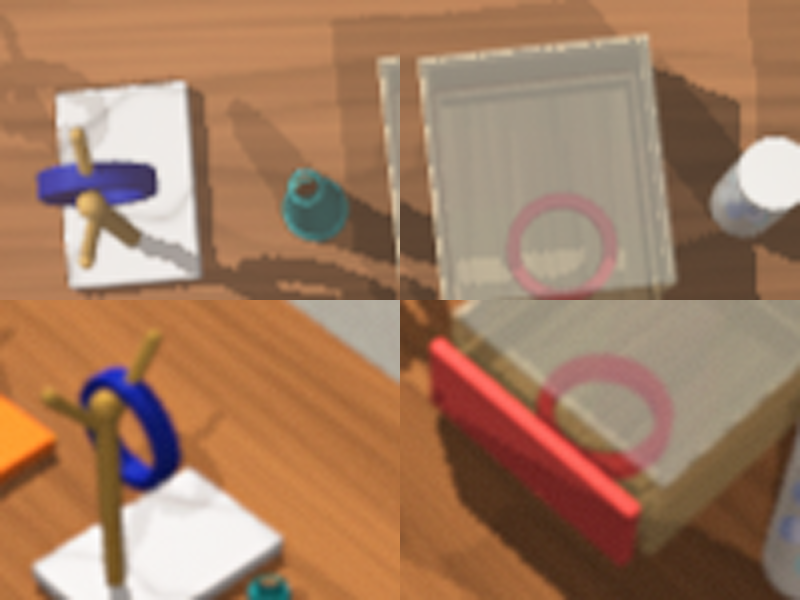

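Run:
```python
from h import *
T=lambda x,y,x0,z:atz("top",x/4+x0,y/4+125,z)
base=[T(*p,190,.014) for p in((57,92),(186,82),(200,275),(70,288))]
print("base",np.round(base,4).tolist(),np.mean(base,0))
e=base[0]+base[1]-base[2]-base[3];print("yaw",np.degrees(np.arctan2(e[1],e[0])))
print("ball",tri((212.8,177),(246.2,135.8)),"z.168:",atz("top",212.8,177,.170),atz("side",246.2,135.8,.170))
print("tip",tri((212,190.5),(231.7,134)),atz("top",212,190.5,.198))
S=lambda x,y,z:atz("side",(x-400)/4+265,(y-300)/4+220,z)
for a,b,z in((432,340,.066),(636,515,.066),(433,400,.008),(632,562,.008)):print("front",S(a,b,z))
case=[T(x-400,y,280,.076) for x,y in((418,62),(648,36),(676,280),(442,297))]
print("case",np.round(case,4).tolist(),np.mean(case,0))
print("bangle",T(562-400,250,280,.025),S(606,415,.025))
print("jar",tri((280+370/4,125+175/4),(375.5,253)),T(768-400,175,280,.14),T(740-400,212,280,.0))
print("cone",T(318,205,190,.03))
cc=env.recognise("cream_front","top");
for x,y in((389,203),(445,201)):print("cream",atz("top",x,y,.066))
print(env.get_obs()["clock"])
```

```text
base [[0.7737, 0.3364, 0.014], [0.7781, 0.2378, 0.014], [0.6306, 0.2296, 0.014], [0.6237, 0.328, 0.014]] [0.70152039 0.28292128 0.014     ]
yaw 3.190993023483409
ball (array([0.66089279, 0.28024104, 0.17120551]), np.float64(0.003707429725051595)) z.168: [0.65952943 0.28148588 0.17      ] [0.66327379 0.28042197 0.17      ]
tip (array([0.61988665, 0.2780939 , 0.2002962 ]), np.float64(0.00040827581669784487)) [0.61999995 0.27864466 0.198     ]
front [0.57975534 0.07270411 0.066     ]
front [ 0.59067695 -0.08935083  0.066     ]
front [0.57875372 0.07015002 0.008     ]
front [ 0.59583128 -0.0887816   0.008     ]
case [[0.774, 0.0905, 0.076], [0.7876, -0.075, 0.076], [0.611, -0.0883, 0.076], [0.6036, 0.0778, 0.076]] [0.69401393 0.00126528 0.076     ]
bangle [ 0.64105572 -0.01133645  0.025     ] [ 0.64458213 -0.01281389  0.025     ]
jar (array([ 0.67412707, -0.1468865 ,  0.13491594]), np.float64(0.000877968624396582)) [ 0.67365732 -0.14494592  0.14      ] [ 0.66910422 -0.14766625  0.        ]
cone [0.67847221 0.13879613 0.03      ]
cream [ 0.58588448 -0.2021075   0.066     ]
cream [ 0.58713207 -0.3608064   0.066     ]
0.85
```

Emit:
arm_command(plan=[{"travel": [30, -25, 0], "turn": 0, "fingers": 0}, {"travel": [61, -51, 0], "turn": 0, "fingers": 0}, {"travel": [92, -77, 0], "turn": 0, "fingers": 0}, {"travel": [123, -103, 0], "turn": 0, "fingers": 0}, {"travel": [153, -128, 0], "turn": 0, "fingers": 0}], newtons=40)

```text
clock: 1.27
eef_pos: [0.3621, -0.4044, 0.3041]
orientation: [0.0, 0.976, 0.219, 0.0]
wrist_force: [0.8, -0.1, -0.3]
gripper_width: 0.0253
finger_force: 0.0
```

Emit:
arm_command(plan=[{"travel": [30, -25, 0], "turn": 0, "fingers": 0}, {"travel": [61, -51, 0], "turn": 0, "fingers": 0}, {"travel": [92, -77, 0], "turn": 0, "fingers": 0}, {"travel": [123, -103, 0], "turn": 0, "fingers": 0}, {"travel": [153, -128, 0], "turn": 0, "fingers": 0}])

```text
clock: 1.68
eef_pos: [0.4456, -0.2232, 0.3043]
orientation: [0.001, 0.976, 0.219, 0.0]
wrist_force: [0.7, -0.4, 0.2]
gripper_width: 0.0002
finger_force: 0.0
```

Emit:
arm_command(plan=[{"travel": [30, -25, 0], "turn": 0, "fingers": 0}, {"travel": [61, -51, 0], "turn": 0, "fingers": 0}, {"travel": [92, -77, 0], "turn": 0, "fingers": 0}, {"travel": [123, -103, 0], "turn": 0, "fingers": 0}, {"travel": [153, -128, 0], "turn": 0, "fingers": 0}])

```text
clock: 2.1
eef_pos: [0.5291, -0.0421, 0.3044]
orientation: [0.0, 0.976, 0.219, 0.0]
wrist_force: [0.4, -0.0, 0.3]
gripper_width: 0.0
finger_force: 0.0
```

Emit:
arm_command(plan=[{"travel": [14, -12, 0], "turn": 5, "fingers": 0}, {"travel": [28, -24, 0], "turn": 11, "fingers": 0}, {"travel": [28, -24, 30], "turn": 16, "fingers": 0}, {"travel": [28, -24, 60], "turn": 21, "fingers": 0}, {"travel": [28, -24, 100], "turn": 21, "fingers": 0}])

```text
clock: 2.52
eef_pos: [0.5454, -0.01, 0.2052]
orientation: [0.001, 0.999, 0.036, 0.003]
wrist_force: [1.4, -0.5, -1.2]
gripper_width: 0.0
finger_force: 0.0
```

Emit:
arm_command(plan=[{"travel": [0, 0, 35], "turn": 0, "fingers": 0}, {"travel": [0, 0, 70], "turn": 0, "fingers": 0}, {"travel": [0, 0, 95], "turn": 0, "fingers": 0}, {"travel": [8, 0, 95], "turn": 0, "fingers": 0}, {"travel": [15, 0, 95], "turn": 0, "fingers": 0}])

```text
clock: 2.93
eef_pos: [0.5586, -0.0095, 0.1083]
orientation: [-0.0, 0.999, 0.038, -0.001]
wrist_force: [0.2, -0.4, 1.2]
gripper_width: -0.0002
finger_force: 0.0
```

Emit:
arm_command(plan=[{"travel": [2, 0, 0], "turn": 0, "fingers": 0}, {"travel": [4, 0, 0], "turn": 0, "fingers": 0}, {"travel": [6, 0, 0], "turn": 0, "fingers": 0}, {"travel": [8, 0, 0], "turn": 0, "fingers": 0}, {"travel": [10, 0, 0], "turn": 0, "fingers": 0}])

```text
clock: 3.35
eef_pos: [0.5693, -0.0087, 0.1099]
orientation: [0.0, 0.999, 0.038, 0.001]
wrist_force: [-0.5, -0.1, 0.6]
gripper_width: 0.0002
finger_force: 0.0
```

Run:
```python
from h import *
s=snap("side","s1"); cv2.imwrite("pics/s1c.png",cv2.resize(cv2.imread("pics/s1.png")[160:310,180:380],None,fx=4,fy=4))
o=env.get_obs();print(o["clock"],o["eef_pos"],o["wrist_force"])
```

```text
3.4 [ 0.56944566 -0.0087054   0.10972005] [0.6984724  1.13134556 0.14971245]
```

View pics/s1c.png

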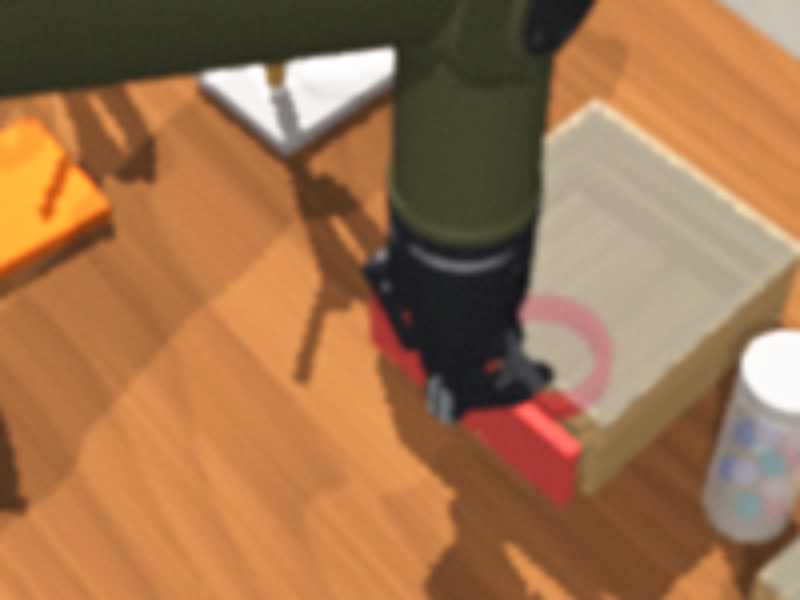

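The crop shows the closed fingertips at about (440,400), just in front of the coral panel at about its centre. No contact yet.

Emit:
arm_command(plan=[{"travel": [2, 0, 0], "turn": 0, "fingers": 0}, {"travel": [4, 0, 0], "turn": 0, "fingers": 0}, {"travel": [6, 0, 0], "turn": 0, "fingers": 0}, {"travel": [8, 0, 0], "turn": 0, "fingers": 0}, {"travel": [8, 0, 0], "turn": 0, "fingers": 0}])

```text
clock: 3.82
eef_pos: [0.5765, -0.0082, 0.1087]
orientation: [0.0, 0.999, 0.038, -0.0]
wrist_force: [-3.9, -0.1, 1.9]
gripper_width: -0.0001
finger_force: 1.6
```

Emit:
arm_command(plan=[{"travel": [2, 0, 0], "turn": 0, "fingers": 0}, {"travel": [4, 0, 0], "turn": 0, "fingers": 0}, {"travel": [4, 0, 0], "turn": 0, "fingers": 0}])

```text
clock: 4.07
eef_pos: [0.5807, -0.0079, 0.1087]
orientation: [0.0, 0.999, 0.038, -0.0]
wrist_force: [-2.7, -1.7, 1.5]
gripper_width: -0.0001
finger_force: 1.7
```

Emit:
arm_command(plan=[{"travel": [2, 0, 0], "turn": 0, "fingers": 0}, {"travel": [4, 0, 0], "turn": 0, "fingers": 0}, {"travel": [4, 0, 0], "turn": 0, "fingers": 0}])

```text
clock: 4.32
eef_pos: [0.5828, -0.0077, 0.1086]
orientation: [0.0, 0.999, 0.038, -0.003]
wrist_force: [-9.4, -2.7, 7.0]
gripper_width: 0.0004
finger_force: 5.0
```

Emit:
arm_command(plan=[{"travel": [1, 0, 0], "turn": 0, "fingers": 0}, {"travel": [1.5, 0, 0], "turn": 0, "fingers": 0}, {"travel": [1.5, 0, 0], "turn": 0, "fingers": 0}, {"travel": [1.5, 0, 0], "turn": 0, "fingers": 0}, {"travel": [1.5, 0, 0], "turn": 0, "fingers": 0}])

```text
clock: 4.73
eef_pos: [0.583, -0.0077, 0.1086]
orientation: [0.001, 0.999, 0.038, -0.004]
wrist_force: [-13.2, -1.6, 10.0]
gripper_width: -0.0002
finger_force: 7.1
```

Emit:
arm_command(plan=[{"travel": [-36, 0, 0], "turn": 0, "fingers": 0}, {"travel": [-50, 0, -35], "turn": 0, "fingers": 0}, {"travel": [-50, 20, -76], "turn": 0, "fingers": 0}, {"travel": [-50, 20, -117], "turn": 0, "fingers": 20}, {"travel": [-50, 20, -117], "turn": 0, "fingers": 30}])

```text
clock: 5.15
eef_pos: [0.5426, -0.032, 0.2342]
orientation: [0.002, 0.999, 0.037, 0.008]
wrist_force: [1.5, 0.6, 1.8]
gripper_width: 0.0235
finger_force: 0.0
```

Emit:
arm_command(plan=[{"travel": [0, -40, 0], "turn": 0, "fingers": 35}, {"travel": [0, -80, 0], "turn": 0, "fingers": 35}, {"travel": [0, -120, 0], "turn": 0, "fingers": 35}, {"travel": [0, -160, 0], "turn": 0, "fingers": 35}, {"travel": [0, -160, 0], "turn": 0, "fingers": 35}])

```text
clock: 5.57
eef_pos: [0.5247, 0.1395, 0.2272]
orientation: [-0.004, 0.999, 0.044, 0.002]
wrist_force: [-0.8, 1.0, 0.3]
gripper_width: 0.0349
finger_force: 0.0
```

Run:
```python
from h import *
s=snap("side","s2");t=snap("top","t2")
a=cv2.imread("pics/s2.png")[190:340,220:420];b=cv2.imread("pics/t2.png")[120:270,240:440]
cv2.imwrite("pics/c2.png",cv2.resize(np.vstack([a,b]),None,fx=3,fy=2*1.0) if 0 else np.hstack([cv2.resize(a,(400,300),interpolation=2),cv2.resize(b,(400,300),interpolation=2)]))
for c in("side","top"): print(c,[(np.round(x["box"],1).tolist(),round(x["conf"],2)) for x in env.recognise("bangle_center",c)])
o=env.get_obs();print(o["clock"],o["eef_pos"],o["wrist_force"])
```

```text
side [([265.6, 259.8, 35.5, 36.3], 0.83)]
top [([309.5, 215.0, 28.6, 22.8], 0.78)]
5.7667 [0.52645558 0.12798681 0.22593254] [ 0.12653603 -1.40655373 -0.39998412]
```

View pics/c2.png

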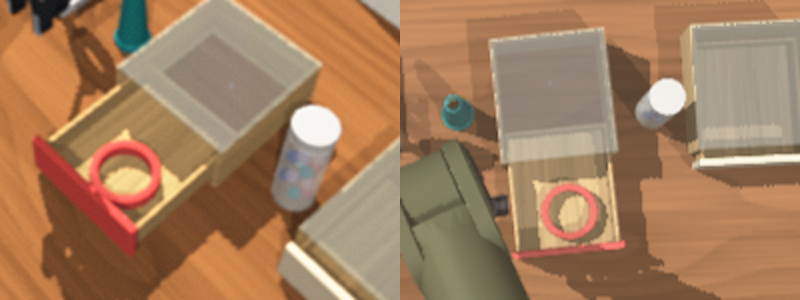

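The drawer has sprung open. The bangle is whole and clear of the case, at side (283,276) and top (324,226). The cone, jar and cream drawer are undisturbed.

Run:
```python
from h import *
from scipy.optimize import least_squares
# fit ring: outer rim of the top face, project at z .034 and maximise mask agreement via rim points
res={}
for c,f,roi in(("side","s2",(262,255,45,42)),("top","t2",(306,208,36,33))):
    im=cv2.imread(f"pics/{f}.png"); hsv=cv2.cvtColor(im,cv2.COLOR_BGR2HSV)
    m=cv2.inRange(hsv,(0,140,120),(8,255,255))|cv2.inRange(hsv,(170,140,120),(180,255,255))
    x,y,w,h=roi; k=np.zeros_like(m);k[y:y+h,x:x+w]=m[y:y+h,x:x+w]
    n,l,st,ce=cv2.connectedComponentsWithStats(k)
    # inner hole
    inv=cv2.bitwise_not(m); n2,l2,s2,c2=cv2.connectedComponentsWithStats(inv,connectivity=4)
    hole=[i for i in range(1,n2) if 50<s2[i,4]<600 and x<c2[i][0]<x+w and y<c2[i][1]<y+h]
    for i in hole: print(c,"hole",s2[i],c2[i].round(1),"z.025",atz(c,*c2[i],.025).round(4),"z.034",atz(c,*c2[i],.034).round(4))
    pts=np.argwhere(m>0)[:,::-1]; 
for a,b,z in((36,140,.066),(136,235,.066)): print("front",atz("side",a/2+220,b/2+190,z).round(4))
o=env.get_obs();print(o["clock"],o["eef_pos"],o["orientation"],o["joints"].round(2))
```

```text
side hole [270 267  26  21 425] [282.4 277.2] z.025 [ 0.5312 -0.0208  0.025 ] z.034 [ 0.5276 -0.0247  0.034 ]
front [0.4668 0.0575 0.066 ]
front [ 0.4781 -0.1002  0.066 ]
5.7667 [0.52645558 0.12798681 0.22593254] [6.14622940e-05 9.99300879e-01 3.73794188e-02 7.27536524e-04] [ 0.31  0.2  -0.66  1.8   0.13  1.18 -1.89]
```

Emit:
arm_command(plan=[{"travel": [-3, 38, 0], "turn": 0, "fingers": 28}, {"travel": [-6, 76, 0], "turn": 0, "fingers": 28}, {"travel": [-8, 114, 10], "turn": 0, "fingers": 28}, {"travel": [-8, 114, 50], "turn": 0, "fingers": 28}, {"travel": [-8, 114, 90], "turn": 0, "fingers": 28}])

```text
clock: 6.18
eef_pos: [0.5286, 0.0083, 0.1368]
orientation: [0.001, 0.999, 0.033, 0.003]
wrist_force: [0.6, 0.6, -0.3]
gripper_width: 0.0285
finger_force: 0.0
```

Emit:
arm_command(plan=[{"travel": [0, 0, 5], "turn": 0, "fingers": 28}, {"travel": [0, 0, 5], "turn": 0, "fingers": 28}])

```text
clock: 6.35
eef_pos: [0.5246, 0.0128, 0.1287]
orientation: [-0.0, 0.999, 0.037, -0.003]
wrist_force: [0.9, 0.2, 0.6]
gripper_width: 0.0278
finger_force: 0.0
```

Run:
```python
from h import *
s=snap("side","s3");t=snap("top","t3")
a=cv2.imread("pics/s3.png")[215:315,235:335];b=cv2.imread("pics/t3.png")[180:280,270:370]
cv2.imwrite("pics/c3.png",np.hstack([cv2.resize(a,(400,400),interpolation=2),cv2.resize(b,(400,400),interpolation=2)]))
o=env.get_obs();print(o["clock"],o["eef_pos"],o["wrist_force"])
```

```text
6.45 [0.52747655 0.01413858 0.13248426] [-0.46016271  0.92123255  0.37173265]
```

View pics/c3.png

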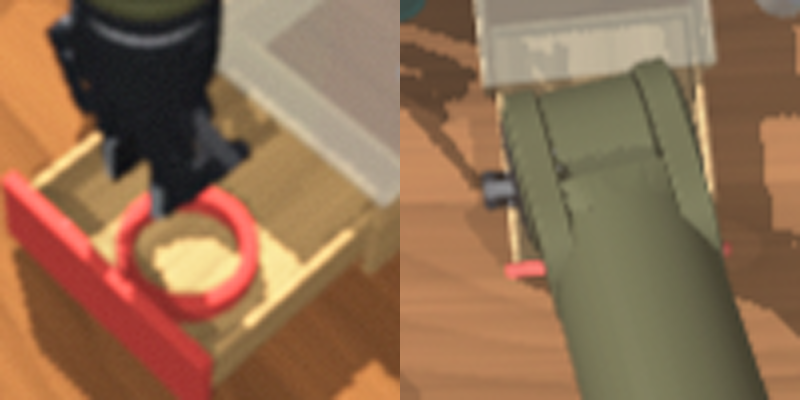

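In the side crop the two fingers straddle the bangle's +y wall. The inner tip is at (165,205), about to enter the hole. I'll descend and close.

Emit:
arm_command(plan=[{"travel": [0, 0, 12], "turn": 0, "fingers": 28}, {"travel": [0, 0, 24], "turn": 0, "fingers": 28}, {"travel": [0, 0, 31], "turn": 0, "fingers": 28}, {"travel": [0, 0, 36], "turn": 0, "fingers": 28}, {"travel": [0, 0, 36], "turn": 0, "fingers": 28}])

```text
clock: 6.87
eef_pos: [0.5254, 0.0143, 0.0936]
orientation: [-0.0, 0.999, 0.038, -0.001]
wrist_force: [-1.0, -0.2, -0.4]
gripper_width: 0.028
finger_force: 0.0
```

Emit:
arm_command(plan=[{"travel": [0, 0, 0], "turn": 0, "fingers": 20}, {"travel": [0, 0, 0], "turn": 0, "fingers": 5}, {"travel": [0, 0, 0], "turn": 0, "fingers": 5}, {"travel": [0, 0, 0], "turn": 0, "fingers": 5}, {"travel": [0, 0, 0], "turn": 0, "fingers": 5}], newtons=35)

```text
clock: 7.28
eef_pos: [0.5264, 0.0142, 0.0951]
orientation: [0.0, 0.999, 0.038, 0.0]
wrist_force: [-1.2, -1.2, -1.4]
gripper_width: 0.0096
finger_force: 32.0
```

Emit:
arm_command(plan=[{"travel": [0, 0, -10], "turn": 0, "fingers": 5}, {"travel": [0, 0, -30], "turn": 0, "fingers": 5}, {"travel": [0, 0, -60], "turn": 0, "fingers": 5}, {"travel": [0, 0, -90], "turn": 0, "fingers": 5}, {"travel": [0, 0, -120], "turn": 0, "fingers": 5}])

```text
clock: 7.7
eef_pos: [0.526, 0.0144, 0.2169]
orientation: [0.0, 0.999, 0.038, 0.0]
wrist_force: [1.4, 0.3, -0.6]
gripper_width: 0.0096
finger_force: 32.0
```

Emit:
arm_command(plan=[{"travel": [0, 0, -35], "turn": 0, "fingers": 5}, {"travel": [0, 0, -70], "turn": 0, "fingers": 5}, {"travel": [0, 0, -105], "turn": 0, "fingers": 5}, {"travel": [9, -30, -105], "turn": 0, "fingers": 5}, {"travel": [18, -62, -105], "turn": 0, "fingers": 5}])

```text
clock: 8.12
eef_pos: [0.541, 0.0757, 0.3238]
orientation: [0.001, 0.999, 0.035, 0.003]
wrist_force: [0.2, 0.4, -0.9]
gripper_width: 0.0099
finger_force: 32.0
```

Emit:
arm_command(plan=[{"travel": [11, -39, 0], "turn": 0, "fingers": 5}, {"travel": [22, -78, 0], "turn": 0, "fingers": 5}, {"travel": [33, -117, 0], "turn": 0, "fingers": 5}, {"travel": [44, -156, 0], "turn": 0, "fingers": 5}, {"travel": [56, -196, 0], "turn": 0, "fingers": 5}])

```text
clock: 8.53
eef_pos: [0.5807, 0.2784, 0.3208]
orientation: [0.0, 0.999, 0.037, 0.0]
wrist_force: [1.2, -0.0, -0.6]
gripper_width: 0.0097
finger_force: 32.0
```

Emit:
arm_command(plan=[{"travel": [0, 0, 0], "turn": -6, "fingers": 5}, {"travel": [0, 0, 0], "turn": -12, "fingers": 5}, {"travel": [0, 0, 0], "turn": -18, "fingers": 5}, {"travel": [0, 0, 0], "turn": -24, "fingers": 5}, {"travel": [0, 0, 0], "turn": -30, "fingers": 5}])

```text
clock: 8.95
eef_pos: [0.5804, 0.2771, 0.3205]
orientation: [0.0, 0.955, 0.298, -0.0]
wrist_force: [-0.6, -0.5, -0.2]
gripper_width: 0.0092
finger_force: 32.1
```

Emit:
arm_command(plan=[{"travel": [0, 0, 0], "turn": -6, "fingers": 5}, {"travel": [0, 0, 0], "turn": -12, "fingers": 5}, {"travel": [0, 0, 0], "turn": -18, "fingers": 5}, {"travel": [0, 0, 0], "turn": -24, "fingers": 5}, {"travel": [0, 0, 0], "turn": -30, "fingers": 5}])

```text
clock: 9.37
eef_pos: [0.5805, 0.2768, 0.3206]
orientation: [0.0, 0.845, 0.534, 0.0]
wrist_force: [-0.5, 0.5, -0.4]
gripper_width: 0.0095
finger_force: 32.1
```

Emit:
arm_command(plan=[{"travel": [0, 0, 0], "turn": -6, "fingers": 5}, {"travel": [0, 0, 0], "turn": -12, "fingers": 5}, {"travel": [0, 0, 0], "turn": -18, "fingers": 5}, {"travel": [0, 0, 0], "turn": -24, "fingers": 5}, {"travel": [0, 0, 0], "turn": -29, "fingers": 5}])

```text
clock: 9.78
eef_pos: [0.5805, 0.2766, 0.3206]
orientation: [0.0, 0.685, 0.729, -0.0]
wrist_force: [-0.4, 0.4, -0.9]
gripper_width: 0.0098
finger_force: 32.1
```

Run:
```python
from h import *
s=snap("side","s4");t=snap("top","t4")
a=cv2.imread("pics/s4.png")[75:195,180:300];b=cv2.imread("pics/t4.png")[130:250,150:270]
cv2.imwrite("pics/c4.png",np.hstack([cv2.resize(a,(400,400),interpolation=2),cv2.resize(b,(400,400),interpolation=2)]))
o=env.get_obs();print(o["clock"],o["eef_pos"],o["orientation"],o["gripper_width"])
```

```text
9.8833 [0.58056566 0.27669838 0.32039528] [-2.63102063e-05  6.86323332e-01  7.27296557e-01 -4.60548860e-05] 0.009217442211686543
```

View pics/c4.png

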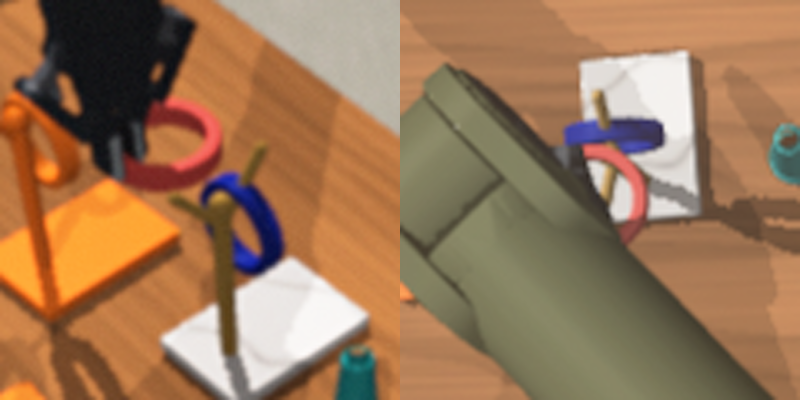

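The bangle is held level. In the side crop it is at (170,145), above and beside the empty arm at (180,205). I'll check the ring centre against the arm.

Run:
```python
from h import *
tcp=np.array([.5806,.2767,.3204]);y=np.array([np.cos(np.radians(3.3)),np.sin(np.radians(3.3)),0])
c=tcp+.036*y-[0,0,.070]
im=cv2.imread("pics/s4.png")
hsv=cv2.cvtColor(im,cv2.COLOR_BGR2HSV);m=cv2.inRange(hsv,(0,110,90),(8,255,255))|cv2.inRange(hsv,(170,110,90),(180,255,255))
m[:,:215]=0
ys,xs=np.nonzero(m);print("mask box",xs.min(),xs.max(),ys.min(),ys.max())
# predicted silhouette box
th=np.linspace(0,2*np.pi,200)
P=np.array([proj("side",c+[.041*np.cos(t),.041*np.sin(t),z]) for t in th for z in(-.009,.009)])
print("pred box",P.min(0),P.max(0))
for n,X in(("root",[.661,.281,.15]),("tip",[.6198,.2785,.1998]),("ball",[.661,.281,.168])):
    print(n,proj("top",X).round(1),proj("side",X).round(1))
```

```text
mask box 216 287 103 318
pred box [210.11780195 103.17549497] [246.81284473 132.2743477 ]
root [214.4 177.6] [245.7 142.2]
tip [211.9 190.5] [231.5 134.1]
ball [213.1 176.6] [245.4 136.7]
```

Emit:
arm_command(plan=[{"travel": [0, 0, 15], "turn": 0, "fingers": 5}, {"travel": [0, 0, 30], "turn": 0, "fingers": 5}, {"travel": [0, 0, 42], "turn": 0, "fingers": 5}, {"travel": [0, 0, 50], "turn": 0, "fingers": 5}, {"travel": [0, 0, 50], "turn": 0, "fingers": 5}])

```text
clock: 10.3
eef_pos: [0.58, 0.2762, 0.268]
orientation: [-0.0, 0.687, 0.727, -0.002]
wrist_force: [0.1, -0.2, -1.2]
gripper_width: 0.0096
finger_force: 32.1
```

Emit:
arm_command(plan=[{"travel": [0, 0, 4], "turn": 0, "fingers": 5}, {"travel": [0, 0, 7], "turn": 0, "fingers": 5}, {"travel": [0, 0, 10], "turn": 0, "fingers": 5}, {"travel": [0, 0, 10], "turn": 0, "fingers": 5}])

```text
clock: 10.63
eef_pos: [0.5806, 0.2769, 0.2596]
orientation: [-0.0, 0.686, 0.727, -0.0]
wrist_force: [0.1, 0.1, -1.2]
gripper_width: 0.0095
finger_force: 32.1
```

Run:
```python
from h import *
s=snap("side","s5");t=snap("top","t5")
a=cv2.imread("pics/s5.png")[90:190,190:290];b=cv2.imread("pics/t5.png")[140:240,170:270]
cv2.imwrite("pics/c5.png",np.hstack([cv2.resize(a,(400,400),interpolation=2),cv2.resize(b,(400,400),interpolation=2)]))
o=env.get_obs();print(o["clock"],o["eef_pos"],o["wrist_force"],o["gripper_width"])
```

```text
10.7333 [0.58067913 0.27702144 0.26004444] [-0.22336646 -0.33156318 -1.36852937] 0.009354965501542337
```

View pics/c5.png

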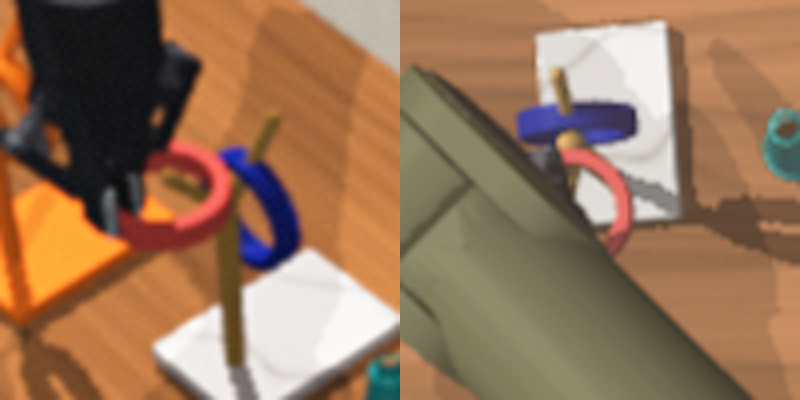

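The arm's tip shows inside the ring, at (180,185) in the side crop, and the post-side wall is over the ball. I'll lower slightly and release.

Emit:
arm_command(plan=[{"travel": [0, 0, 1.5], "turn": 0, "fingers": 5}, {"travel": [0, 0, 3], "turn": 0, "fingers": 5}, {"travel": [0, 0, 3], "turn": 0, "fingers": 5}])

```text
clock: 10.98
eef_pos: [0.5806, 0.2769, 0.2567]
orientation: [0.0, 0.686, 0.727, -0.0]
wrist_force: [-0.3, 0.0, -0.7]
gripper_width: 0.0099
finger_force: 32.1
```

Emit:
arm_command(plan=[{"travel": [0, 0, 0], "turn": 0, "fingers": 14}, {"travel": [0, 0, 0], "turn": 0, "fingers": 22}, {"travel": [0, 0, 0], "turn": 0, "fingers": 24}, {"travel": [0, 0, 0], "turn": 0, "fingers": 24}, {"travel": [0, 0, 0], "turn": 0, "fingers": 24}], newtons=25)

```text
clock: 11.4
eef_pos: [0.5807, 0.277, 0.257]
orientation: [0.0, 0.686, 0.727, 0.0]
wrist_force: [-0.3, 0.5, 0.3]
gripper_width: 0.0242
finger_force: 0.0
```

Run:
```python
from h import *
s=snap("side","s6");t=snap("top","t6")
a=cv2.imread("pics/s6.png")[90:190,190:290];b=cv2.imread("pics/t6.png")[140:240,170:270]
cv2.imwrite("pics/c6.png",np.hstack([cv2.resize(a,(400,400),interpolation=2),cv2.resize(b,(400,400),interpolation=2)]))
o=env.get_obs();print(o["clock"],o["eef_pos"],o["wrist_force"],o["gripper_width"])
```

```text
11.5 [0.5806708  0.27697247 0.25694928] [-0.33485644 -0.26126411 -0.13758954] 0.023939930250718437
```

View pics/c6.png

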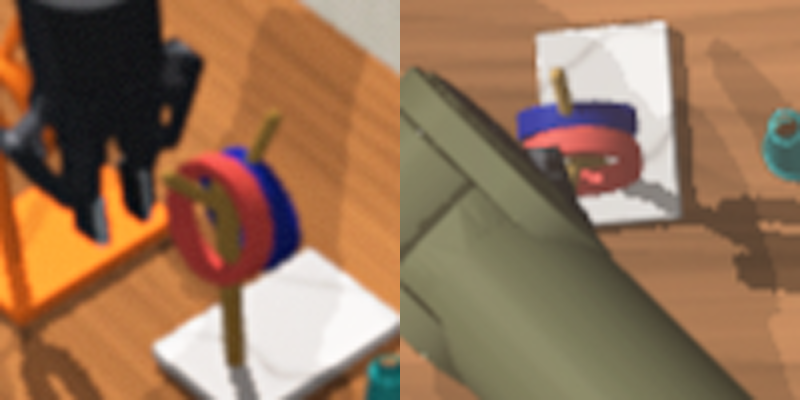

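The coral bangle hangs upright on the empty arm, at (220,220) in the side crop, and the fingers are clear. Next I'll retreat and go to the drawer.

Emit:
arm_command(plan=[{"travel": [0, -3, -10], "turn": 0, "fingers": 24}, {"travel": [0, -5, -40], "turn": 0, "fingers": 24}, {"travel": [0, -5, -75], "turn": 0, "fingers": 10}, {"travel": [-25, -20, -75], "turn": 0, "fingers": 0}, {"travel": [-55, -38, -75], "turn": 0, "fingers": 0}])

```text
clock: 11.92
eef_pos: [0.5456, 0.2234, 0.3351]
orientation: [-0.0, 0.684, 0.729, 0.003]
wrist_force: [0.8, -1.4, 0.5]
gripper_width: 0.0002
finger_force: 0.0
```

Emit:
arm_command(plan=[{"travel": [-30, -15, 0], "turn": 0, "fingers": 0}, {"travel": [-60, -31, 0], "turn": 0, "fingers": 0}, {"travel": [-95, -49, 0], "turn": 0, "fingers": 0}, {"travel": [-130, -67, 0], "turn": 0, "fingers": 0}, {"travel": [-165, -85, 0], "turn": 0, "fingers": 0}])

```text
clock: 12.33
eef_pos: [0.4695, 0.0495, 0.3322]
orientation: [0.0, 0.686, 0.728, 0.0]
wrist_force: [1.1, -0.9, -0.5]
gripper_width: -0.0001
finger_force: 0.0
```

Emit:
arm_command(plan=[{"travel": [-33, -18, 0], "turn": 6, "fingers": 0}, {"travel": [-67, -36, 0], "turn": 13, "fingers": 0}, {"travel": [-67, -36, 0], "turn": 20, "fingers": 0}, {"travel": [-67, -36, 0], "turn": 27, "fingers": 0}, {"travel": [-67, -36, 0], "turn": 34, "fingers": 0}])

```text
clock: 12.75
eef_pos: [0.4382, -0.0189, 0.3325]
orientation: [0.001, 0.871, 0.492, -0.0]
wrist_force: [-0.0, 1.0, -0.1]
gripper_width: -0.0003
finger_force: 0.0
```

Emit:
arm_command(plan=[{"travel": [0, 0, 0], "turn": 7, "fingers": 0}, {"travel": [0, 0, 0], "turn": 14, "fingers": 0}, {"travel": [0, 0, 0], "turn": 21, "fingers": 0}, {"travel": [0, 0, 0], "turn": 28, "fingers": 0}, {"travel": [0, 0, 0], "turn": 34, "fingers": 0}])

```text
clock: 13.17
eef_pos: [0.4385, -0.018, 0.3324]
orientation: [0.001, 0.976, 0.217, 0.0]
wrist_force: [-0.0, -0.5, 0.1]
gripper_width: 0.0
finger_force: 0.0
```

Emit:
arm_command(plan=[{"travel": [0, 0, 0], "turn": 7, "fingers": 0}, {"travel": [0, 0, 0], "turn": 14, "fingers": 0}, {"travel": [0, 0, 0], "turn": 21, "fingers": 0}, {"travel": [0, 0, 0], "turn": 21, "fingers": 0}], newtons=40)

```text
clock: 13.5
eef_pos: [0.4385, -0.018, 0.3323]
orientation: [0.001, 0.999, 0.037, 0.0]
wrist_force: [-0.4, 0.5, 0.2]
gripper_width: 0.0002
finger_force: 0.0
```

Run:
```python
from h import *
o=env.get_obs();print(o["clock"],o["eef_pos"],o["orientation"],o["joints"].round(2),o["gripper_width"])
```

```text
13.5 [ 0.43851852 -0.01800772  0.33231146] [7.98404160e-04 9.99328969e-01 3.66192201e-02 8.65347028e-05] [ 1.22 -0.25 -1.05  1.87 -0.21  1.4  -1.28] 0.00020755144039292698
```

Emit:
arm_command(plan=[{"travel": [0, 0, 30], "turn": 0, "fingers": 0}, {"travel": [0, 0, 60], "turn": 0, "fingers": 0}, {"travel": [0, 0, 95], "turn": 0, "fingers": 0}, {"travel": [0, 0, 125], "turn": 0, "fingers": 0}, {"travel": [0, 0, 140], "turn": 0, "fingers": 0}])

```text
clock: 13.92
eef_pos: [0.4367, -0.0182, 0.1893]
orientation: [-0.0, 0.999, 0.04, -0.002]
wrist_force: [0.1, -1.3, 0.1]
gripper_width: -0.0001
finger_force: 0.0
```

Emit:
arm_command(plan=[{"travel": [0, 0, 20], "turn": 0, "fingers": 0}, {"travel": [0, 0, 40], "turn": 0, "fingers": 0}, {"travel": [0, 0, 60], "turn": 0, "fingers": 0}, {"travel": [0, 0, 82], "turn": 0, "fingers": 0}, {"travel": [0, 0, 82], "turn": 0, "fingers": 0}])

```text
clock: 14.33
eef_pos: [0.436, -0.0183, 0.1069]
orientation: [-0.002, 0.999, 0.04, -0.003]
wrist_force: [-1.4, 0.0, 0.3]
gripper_width: -0.0004
finger_force: 0.0
```

Emit:
arm_command(plan=[{"travel": [8, 0, 0], "turn": 0, "fingers": 0}, {"travel": [16, 0, 0], "turn": 0, "fingers": 0}, {"travel": [24, 0, 0], "turn": 0, "fingers": 0}, {"travel": [32, 0, 0], "turn": 0, "fingers": 0}, {"travel": [40, 0, 0], "turn": 0, "fingers": 0}])

```text
clock: 14.75
eef_pos: [0.4788, -0.0157, 0.1106]
orientation: [0.0, 0.999, 0.038, -0.0]
wrist_force: [-3.0, 1.1, 4.4]
gripper_width: 0.0
finger_force: 1.8
```

Emit:
arm_command(plan=[{"travel": [8, 0, 0], "turn": 0, "fingers": 0}, {"travel": [16, 0, 0], "turn": 0, "fingers": 0}, {"travel": [24, 0, 0], "turn": 0, "fingers": 0}, {"travel": [32, 0, 0], "turn": 0, "fingers": 0}, {"travel": [40, 0, 0], "turn": 0, "fingers": 0}])

```text
clock: 15.17
eef_pos: [0.519, -0.0129, 0.1099]
orientation: [0.0, 0.999, 0.038, -0.0]
wrist_force: [-3.9, -0.7, 2.9]
gripper_width: -0.0001
finger_force: 2.0
```

Emit:
arm_command(plan=[{"travel": [8, 0, 0], "turn": 0, "fingers": 0}, {"travel": [16, 0, 0], "turn": 0, "fingers": 0}, {"travel": [24, 0, 0], "turn": 0, "fingers": 0}, {"travel": [32, 0, 0], "turn": 0, "fingers": 0}, {"travel": [40, 0, 0], "turn": 0, "fingers": 0}])

```text
clock: 15.58
eef_pos: [0.5588, -0.01, 0.1098]
orientation: [0.0, 0.999, 0.037, -0.0]
wrist_force: [-4.6, -2.0, 3.5]
gripper_width: -0.0002
finger_force: 2.3
```

Emit:
arm_command(plan=[{"travel": [4, 0, 0], "turn": 0, "fingers": 0}, {"travel": [8, 0, 0], "turn": 0, "fingers": 0}, {"travel": [12, 0, 0], "turn": 0, "fingers": 0}, {"travel": [16, 0, 0], "turn": 0, "fingers": 0}, {"travel": [18, 0, 0], "turn": 0, "fingers": 0}])

```text
clock: 16.0
eef_pos: [0.5764, -0.0086, 0.1098]
orientation: [0.0, 0.999, 0.038, 0.0]
wrist_force: [-2.9, -2.3, 1.4]
gripper_width: 0.0002
finger_force: 1.8
```

Stop was at TCP x ≈ 0.583 before; press to there and hold.

Emit:
arm_command(plan=[{"travel": [2, 0, 0], "turn": 0, "fingers": 0}, {"travel": [4, 0, 0], "turn": 0, "fingers": 0}, {"travel": [6, 0, 0], "turn": 0, "fingers": 0}, {"travel": [8, 0, 0], "turn": 0, "fingers": 0}, {"travel": [9, 0, 0], "turn": 0, "fingers": 0}])

```text
clock: 16.42
eef_pos: [0.5829, -0.0081, 0.1097]
orientation: [0.001, 0.999, 0.038, -0.003]
wrist_force: [-13.5, -4.0, 11.2]
gripper_width: -0.0001
finger_force: 7.2
```

Emit:
arm_command(plan=[{"travel": [1, 0, 0], "turn": 0, "fingers": 0}, {"travel": [1, 0, 0], "turn": 0, "fingers": 0}, {"travel": [1, 0, 0], "turn": 0, "fingers": 0}, {"travel": [1, 0, 0], "turn": 0, "fingers": 0}, {"travel": [1, 0, 0], "turn": 0, "fingers": 0}])

```text
clock: 16.83
eef_pos: [0.583, -0.008, 0.1097]
orientation: [0.001, 0.999, 0.038, -0.004]
wrist_force: [-14.5, -3.4, 10.6]
gripper_width: 0.0001
finger_force: 7.4
```

Emit:
arm_command(plan=[{"travel": [-20, 0, 0], "turn": 0, "fingers": 0}, {"travel": [-50, 0, 0], "turn": 0, "fingers": 0}, {"travel": [-70, 0, -25], "turn": 0, "fingers": 0}, {"travel": [-70, 0, -65], "turn": 0, "fingers": 0}, {"travel": [-70, 0, -105], "turn": 0, "fingers": 0}])

```text
clock: 17.25
eef_pos: [0.5153, -0.012, 0.2152]
orientation: [-0.0, 0.999, 0.038, -0.0]
wrist_force: [2.2, -0.7, 1.5]
gripper_width: 0.0003
finger_force: 0.0
```

Emit:
arm_command(plan=[{"travel": [0, 30, -30], "turn": 0, "fingers": 0}, {"travel": [0, 65, -60], "turn": 0, "fingers": 0}, {"travel": [0, 105, -60], "turn": 0, "fingers": 0}, {"travel": [0, 145, -60], "turn": 0, "fingers": 0}, {"travel": [0, 180, -60], "turn": 0, "fingers": 0}])

```text
clock: 17.67
eef_pos: [0.5314, -0.1953, 0.2767]
orientation: [0.002, 0.999, 0.037, 0.003]
wrist_force: [0.1, 0.1, 0.3]
gripper_width: 0.0
finger_force: 0.0
```

Emit:
arm_command(plan=[{"travel": [0, 35, 0], "turn": 0, "fingers": 0}, {"travel": [0, 70, 0], "turn": 0, "fingers": 0}, {"travel": [0, 90, 0], "turn": 0, "fingers": 0}, {"travel": [0, 90, 0], "turn": 0, "fingers": 0}, {"travel": [0, 90, 0], "turn": 0, "fingers": 0}])

```text
clock: 18.08
eef_pos: [0.5375, -0.2831, 0.275]
orientation: [-0.001, 0.999, 0.037, 0.002]
wrist_force: [-0.1, 0.0, 0.2]
gripper_width: 0.0002
finger_force: 0.0
```

Run:
```python
from h import *
for _ in range(20): env.read_camera("side")
s=snap("side","s7");t=snap("top","t7")
cv2.imwrite("pics/c7.png",np.hstack([cv2.resize(cv2.imread("pics/s7.png")[100:400,120:440],(400,375)),cv2.resize(cv2.imread("pics/t7.png")[110:260,180:460],(400,375))]))
o=env.get_obs();print(o["clock"],o["eef_pos"],o["wrist_force"])
```

```text
19.1833 [ 0.53658009 -0.2821443   0.27491287] [-0.04084595 -0.05444634  0.12570032]
```

View pics/c7.png

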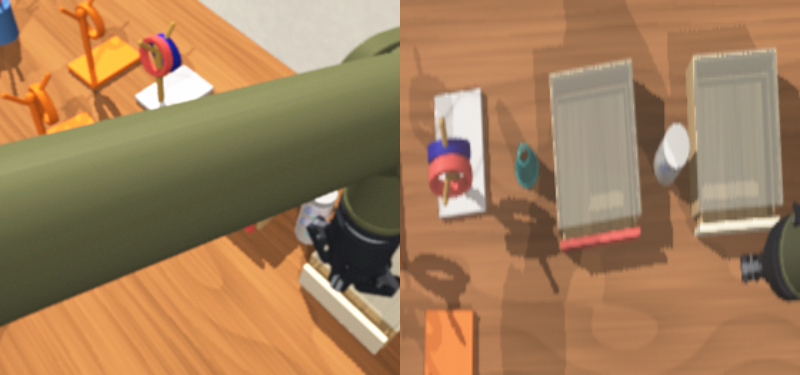

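The coral drawer has stayed shut for over 2 s, with its front at row 206 as at the start. The bangle hangs on the stand at (448,175) in the right crop, the cream drawer is shut, and the jar and cone are standing in place. The arm touches nothing.

```bash
python3 -c "
from plant import env
print(env.sign_off())"
```

```text
the job is handed in; nothing more can be done
None
```

The job is done and handed in at about 19 s: the coral bangle hangs on the stand's empty arm and the coral drawer is latched and stayed shut for 2 s, with the cream drawer, jar and cone undisturbed.

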